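# Load the capacitor test dock and hold its tensioner

## Task

Stand the two blue capacitors from the red mat upright in the two empty cells of the test dock's black rack, one per cell, setting them down rather than dropping them. Then push the dock's orange sprung tensioner arm back past its ratchet click until it is close to its black rubber stop, and finish while still holding it there against its spring: do not let go, and do not let it fall back onto the pawl. Leave the brown capacitor already in the rack, the flux bottle and the screwdriver alone.

Things in the scene. Friction and masses are not known exactly. Their poses are not given: they have to be found in the camera images.
- cap_a: blue can capacitor, loose, standing on the red mat: cylinder 35 mm in diameter, 80 mm high, 0.11 kg (varies), two small aluminium terminals (3 mm more) on its top. Origin at the centre of its underside, z up along the can. Identical to the other blue one
- cap_b: blue can capacitor, loose, standing on the red mat: cylinder 35 mm in diameter, 80 mm high, 0.11 kg (varies), two small aluminium terminals (3 mm more) on its top. Origin at the centre of its underside, z up along the can. Identical to the other blue one
- cap_in: brown can capacitor of the same size, standing loose in the end cell cell0; leave it there
- dock: test dock, fixed: aluminium plate 130 mm in x, 360 mm in y (y = -170 to +190 mm), 10 mm thick. Origin on the underside, x points back, away from the robot, at yaw 0, z up. Right half: black rack of three cells along y, each 46 by 46 mm inside, pitch 50 mm, walls 4 mm thick, tops 45 mm above the bench. Left half: the orange tensioner arm
- cell0 (a point): centre of the floor of the right-hand end cell (on the plate's top, 10 mm above the bench); holds the brown capacitor
- cell1 (a point): centre of the floor of the middle cell, empty; same axes as the dock
- cell2 (a point): centre of the floor of the left-hand cell, empty; same axes as the dock
- pivot (a point): foot of the tensioner arm's vertical pivot, on the plate's top (10 mm above the bench), at x = 0, y = 45 mm in the dock frame
- roller (a point): centre of the top of the upright steel post at the end of the orange arm, to be pushed or pinched: 18 mm in diameter, from 30 to 85 mm above the bench, 85 mm from the pivot axis. The orange arm below it is 16 mm wide, its top 30 mm above the bench
- tensioner (a joint): swing of the orange arm, rad; 0 at rest, grows as the post is pushed back. Post at dock x = 85 mm * sin(q - 0.35), y = 45 mm + 85 mm * cos(q - 0.35). A spring returns it: about 5 N at the post at 0, 12 N at 0.70. From about 0.2 the pawl adds a few N; it clicks at about 0.40 and holds a released arm there. Black rubber stop at 0.70
- pawl (a joint): yellow pawl slider beyond the arm's end, top 19 mm above the bench, m. 0: out, as at the start; pushed some 6 mm outwards as the arm's catch pin rides over it, snaps back to 0 at the click
- flux: white flux bottle with a red cap, 40 mm in diameter, 100 mm high, loose, on the left; bystander
- driver: screwdriver with a yellow handle, 170 mm long, lying beyond the red mat; bystander, origin at its underside

How it is judged:
By the outcome, as a careful person would: the job done as asked, in the order asked, and still so for the second after the job is handed in, while the arm keeps its last pose, push and grip.
It also fails if it takes over 64 s, if anything falls off the work surface, if the arm or the gripper's body presses on something with over 40 N, if the wrist force passes 120 N, or if a joint passes its speed limit or range.

## Robot

A 6-joint arm with a two-finger parallel gripper is mounted at the origin on the work surface. World frame = base frame: x ahead of the robot, y to its left, z up, the work surface at z = 0. Lengths are in m, angles in rad, forces in N, time in s.
With the tool pointing down it reaches from about 0.3 to 0.875 m from the base axis. Payload 6.4 kg.
Tool frame: the origin (TCP) lies at the very end of the fingers, on their centre line; the grasp point (between the pads) lies 19 mm behind it; z points along the fingers, y is the line along which they close (so a half turn about z gives the same grasp; the last joint's range is limited). The gripper opens to 85 mm and grips with 20 to 120 N. Pads are 22 mm wide; open, the fingers measure 114 mm over their backs; the gripper's body (76 mm by 85 mm) begins 54 mm behind the grasp point. The pads swing forward as they close: fully open they stand 13 mm farther back than shut.
Start: joints at [-1.505, 0.181, 1.607, -0, 1.354, -0.206], TCP at [0.154, -0.554, 0.231] pointing down, gripper open.
Joint ranges: [-2.99, 2.99], [-0.89, 2.07], [0.3, 2.58], [-1.14, 4.28], [0, 2.63], [-3.12, 3.12]. Speed limits (rad/s): [2.57, 2.57, 3.01, 3.14, 3.14, 3.14].

## Interface

Orientations are given as a unit quaternion [w, x, y, z].
In Python, from bench import ctrl gives the robot as it stands.
- The arm moves only by the tool jog_arm, never from a script. Its argument "series" is a list that holds one entry, the list of rows, each a list of 7 numbers: the shift along the tool's x, y, z in mm, then the turn, a rotation vector about the tool's x, y, z in rad, then the finger opening in mm, from 0 to 85.4. In form: [[[tx, ty, tz, rx, ry, rz, gripper], ...]]. A call has exactly 10 rows; each row shifts and turns the commanded pose from where the row before left it, along the tool's axes as they then stand; what a row does not reach is not made up. A row lasts 1/10 s, in which the tool goes at most 50 mm and 8.59 degrees, less where a joint would pass 70% of its speed; a pose out of reach is approached as far as the arm can. A call with a gripper value outside its range is refused whole. The fingers move at their own pace and stop on an object; the grip force is fixed at half the most. Time passes only in rows, so rows that do not move let the fingers close, or fill a call up. It gives the time, the measured TCP pose, the force, the opening and the grip force at its end, in the units of the state.
- ctrl.get_obs(): the state, without advancing time (a new reading comes with each control period).
- ctrl.camera(name): name is "side" or "top" or "wrist"; returns a dict with "frame" (480x640x3 uint8, blue, green, red), "z_map" (480x640 float32, m along the optical axis (not along the pixel's ray), 0 where there is no reading), "fx", "fy", "cx", "cy" (pixels), "xyz" and "rotation" of the camera in the world. Camera axes: x right, y down, z forward; pixel columns grow to the right and rows downward; lengths in m; the calibration is good to about 2 mm. The wrist camera is an equidistant fisheye: a pixel r from the principal point sees the ray r / f radians off the axis. A picture is of the moment at which its call begins.
- ctrl.hand_in(): hands the job in; it is judged then, once.
The state is a dict: "time_s": time; "q": joint angles; "dq": joint speeds; "joint_efforts": joint torques, N m; "eef_pos": TCP position; "eef_rot": TCP orientation; "wrist_force": force on the tool from outside, world axes, zero at the start; "torque": the same for the moment, N m; "opening": opening from 0.0 (shut) to 1.0 (fully open); "grasp_force": force on a finger pad.
Only numpy, scipy, OpenCV 4.12 (cv2) and the standard library are available. Lean on these libraries where they do the work, as an engineer would, in place of code of your own. Each camera call takes 0.05 s, during which the arm holds its last target. There are 200 camera calls.

## Working session

There is one attempt and no reset: what is moved stays moved. The work goes in short steps, Python scripts to look and compute and a tool call to move; the robot and the scene stay as the last step left them, time stands still between calls to the robot, and variables do not carry over. Pictures are saved under pics/ and viewed, at most 10 in all, crops included, and the job is handed in when it is done.

Besides the shell and the picture viewer there is one more tool, called after "Call:" as name(argument=value, ...) on one line, values as JSON. jog_arm: Moves the arm, as the interface text tells. Its arguments: {"type":"object","properties":{"series":{"type":"array"}},"required":["series"]}

```bash
mkdir -p pics; ls; python3 - <<'E'
from bench import ctrl
import cv2,numpy as np
o=ctrl.get_obs();print({k:np.round(v,3).tolist() for k,v in o.items()})
for n in("top","side"):
    c=ctrl.camera(n);cv2.imwrite(f"pics/{n}0.png",c["frame"]);np.savez(f"{n}0.npz",**c)
    print(n,c["fx"],c["fy"],c["cx"],c["cy"],c["xyz"],np.round(c["rotation"],3).tolist())
E
```

```text
pics
{'time_s': 0.0, 'q': [-1.505, 0.182, 1.608, 0.0, 1.354, -0.206], 'dq': [0.001, -0.001, 0.0, -0.002, 0.0, -0.001], 'joint_efforts': [0.002, -44.487, -35.133, -0.0, 0.009, -0.0], 'eef_pos': [0.154, -0.553, 0.23], 'eef_rot': [-0.001, 0.991, 0.135, 0.0], 'wrist_force': [0.402, -0.778, 0.534], 'torque': [-0.04, -0.002, -0.018], 'grasp_force': 0.0, 'opening': 1.001}
top 551.9041359933392 551.9041359933392 315.65951547224284 235.16221934934492 [0.3461291  0.04528646 1.27609575] [-0.052, 0.711, -0.698, 0.066]
side 438.5488004829668 438.5488004829668 313.35116417108634 232.99254424812696 [0.33640076 0.68684175 0.63856177] [0.064, -0.157, 0.889, -0.425]
```

View pics/top0.png

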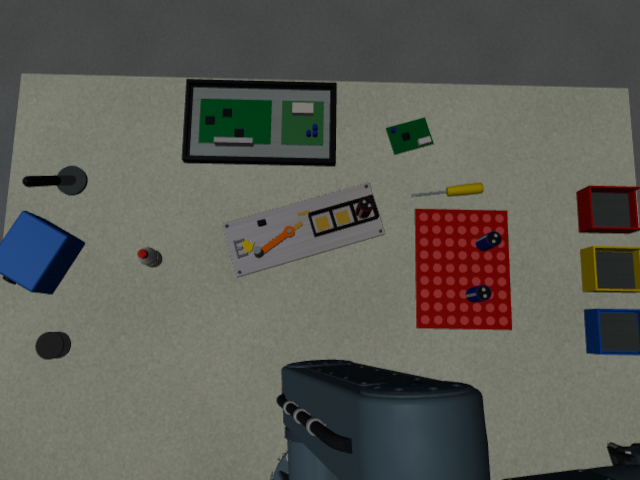

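View pics/side0.png

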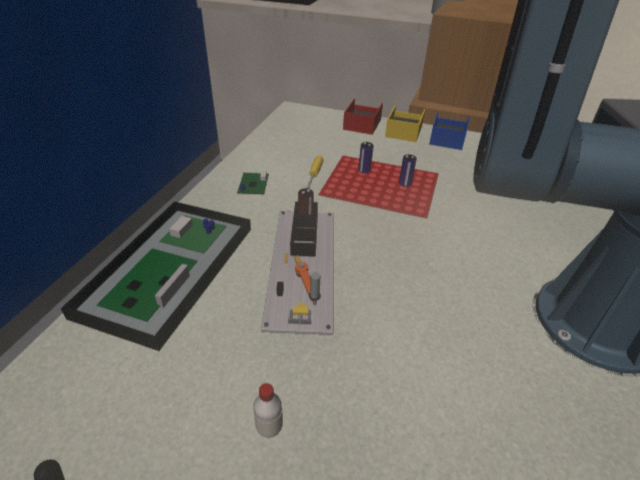

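The top view shows the caps at px (489,241) and (479,293), and the dock around (305,230), rotated. Its rack is on the right with brown in the right-hand cell, and the post is near (260,252). The flux bottle is at (150,257).

```bash
cat > h.py <<'E'
import numpy as np,cv2
from scipy.spatial.transform import Rotation as R
def cloud(c):
    v,u=np.mgrid[:480,:640]; z=c["z_map"]
    p=np.stack([(u-c["cx"])/c["fx"]*z,(v-c["cy"])/c["fy"]*z,z],-1)
    q=np.asarray(c["rotation"]); M=R.from_quat(np.roll(q,-1)).as_matrix() if q.size==4 else q
    return p@M.T+c["xyz"]
E
python3 - <<'E'
from h import *
for n in("top","side"):
    c=dict(np.load(f"{n}0.npz")); P=cloud(c); Z=P[...,2]; f=c["frame"]; hsv=cv2.cvtColor(f,cv2.COLOR_BGR2HSV)
    def st(name,m):
        p=P[m]
        print(n,name,len(p), 'med',np.round(np.median(p,0),4),'min',np.round(p.min(0),4),'max',np.round(p.max(0),4)) if len(p) else print(n,name,0)
    X,Y=P[...,0],P[...,1]; ok=c["z_map"]>0
    st('table',ok&(abs(X-.45)<.05)&(abs(Y-.2)<.05))
    area=ok&(X>.3)&(X<.7)&(Y<-.2)&(Y>-.6)
    m=(area&(Z>.070)&(Z<.095)).astype('uint8')
    k,l,s,cen=cv2.connectedComponentsWithStats(m)
    for i in range(1,k):
        if s[i,4]>20:
            st('captop',l==i); p=P[l==i][:,:2].astype('f4'); print(cv2.minEnclosingCircle(p))
    a=ok&(X>.3)&(X<.65)&(Y<.3)&(Y>-.15)
    def rect(name,m):
        r=cv2.minAreaRect(P[m][:,:2].astype('f4')); print(n,name,m.sum(),np.round(r[0],4),np.round(r[1],4),r[2]); st(name,m)
    plate=a&(Z>.006)&(Z<.016); 
    k,l,s,_=cv2.connectedComponentsWithStats(plate.astype('uint8')); i=1+np.argmax(s[1:,4]); rect('plate',l==i)
    rk=a&(Z>.040)&(Z<.050)&(f.max(-1)<80)
    k,l,s,_=cv2.connectedComponentsWithStats(rk.astype('uint8'),connectivity=8); i=1+np.argmax(s[1:,4]); rect('rack',l==i)
    t=(a&(Z>.065)&(Z<.1)).astype('uint8')
    k,l,s,_=cv2.connectedComponentsWithStats(t)
    for i in range(1,k):
        if s[i,4]>8: st('tall',l==i);print(cv2.minEnclosingCircle(P[l==i][:,:2].astype('f4')))
    fl=ok&(X>.3)&(X<.6)&(Y>.3)&(Y<.55)&(Z>.05)&(Z<.15); st('flux',fl)
E
```

```text
top table 1877 med [4.497e-01 1.992e-01 3.000e-04] min [ 0.4     0.15   -0.0076] max [0.4998 0.25   0.0179]
top captop 220 med [ 0.5461 -0.3663  0.0838] min [ 0.5297 -0.3858  0.0705] max [ 0.5638 -0.3503  0.0896]
((0.5465453267097473, -0.3680163025856018), 0.018218014389276505)
top captop 224 med [ 0.4272 -0.3392  0.0842] min [ 0.4104 -0.3573  0.0704] max [ 0.4447 -0.3236  0.0922]
((0.4275232255458832, -0.34079328179359436), 0.017712753266096115)
top plate 5078 [0.5741 0.0515] [0.1307 0.3601] 17.42032814025879
top plate 5078 med [0.5595 0.0853 0.0099] min [ 0.4588 -0.1373  0.006 ] max [0.65   0.2408 0.016 ]
top rack 390 [ 0.6025 -0.0395] [0.0554 0.1545] 17.492918014526367
top rack 390 med [ 0.6004 -0.0385  0.0442] min [ 0.5546 -0.1191  0.04  ] max [0.6493 0.0411 0.0496]
top tall 220 med [ 0.6156 -0.0853  0.09  ] min [ 0.6002 -0.1023  0.0669] max [ 0.6348 -0.069   0.0962]
((0.6181858777999878, -0.08624175935983658), 0.018137045204639435)
top tall 61 med [0.511  0.1509 0.0845] min [0.5026 0.1432 0.0666] max [0.5205 0.1594 0.0911]
((0.511496901512146, 0.15152254700660706), 0.00908579863
[... 604 characters left out ...]
06811523
side plate 5220 med [0.5573 0.116  0.0108] min [ 0.4597 -0.1385  0.0061] max [0.6498 0.2416 0.016 ]
side rack 356 [ 0.6018 -0.0365] [0.0527 0.1535] 17.39383888244629
side rack 356 med [ 0.6035 -0.0198  0.0449] min [ 0.5544 -0.1033  0.04  ] max [0.6474 0.0417 0.05  ]
side tall 248 med [ 0.6148 -0.0763  0.0865] min [ 0.6002 -0.102   0.0651] max [ 0.6345 -0.0675  0.0946]
((0.6168434023857117, -0.08428394794464111), 0.017885196954011917)
side tall 125 med [0.5103 0.1567 0.0825] min [0.5027 0.143  0.0656] max [0.5206 0.1618 0.0883]
((0.5111107230186462, 0.1523778885602951), 0.00970950722694397)
side flux 808 med [0.4924 0.4031 0.0716] min [0.4765 0.3765 0.05  ] max [0.515  0.4155 0.1025]
```

Call:
jog_arm(series=[[[0,0,10,0,0,-0.149,85],[0,0,10,0,0,-0.149,85],[0,0,10,0,0,-0.149,85],[0,0,10,0,0,-0.149,85],[0,0,10,0,0,-0.149,85],[0,0,10,0,0,-0.149,85],[0,0,10,0,0,-0.149,85],[0,0,10,0,0,-0.149,85],[0,0,10,0,0,-0.149,85],[0,0,10,0,0,-0.149,85]]])

```text
time_s: 1.1
eef_pos: [0.1544, -0.5535, 0.1304]
eef_rot: [-0.0, 0.634, 0.773, 0.0]
wrist_force: [-0.8, -0.0, 0.1]
opening: 0.994
grasp_force: 0.0
```

```bash
cat >> h.py <<'E'
def to(x,y,z,yaw=1.875):
    from bench import ctrl
    o=ctrl.get_obs(); q=o["eef_rot"]; M=R.from_quat(np.roll(q,-1))
    T=R.from_matrix([[np.cos(yaw),np.sin(yaw),0],[np.sin(yaw),-np.cos(yaw),0],[0,0,-1]])
    print("t",round(o["time_s"],2),"pos",np.round(o["eef_pos"],4),"F",np.round(o["wrist_force"],1),"open",round(o["opening"],3),"grip",round(o["grasp_force"],1))
    print("shift(final axes) mm",np.round(T.inv().apply(np.array([x,y,z])-o["eef_pos"])*1e3,1),"turn",np.round((M.inv()*T).as_rotvec(),3))
E
python3 -c "from h import *;to(.4272,-.3405,.11)"
```

```text
t 1.1 pos [ 0.1544 -0.5535  0.1304] F [-0.8 -0.   0.1] open 0.994 grip 0.0
shift(final axes) mm [121.5 324.1  20.4] turn [ 0.    -0.001 -0.107]
```

Call:
jog_arm(series=[[[0,0,0,0,0,-0.107,85],[15,40,0,0,0,0,85],[15,40,0,0,0,0,85],[15,40,0,0,0,0,85],[15,40,0,0,0,0,85],[15,40,0,0,0,0,85],[15,40,0,0,0,0,85],[15,40,0,0,0,0,85],[16,44,0,0,0,0,85],[0,0,0,0,0,0,85]]])

```text
time_s: 2.1
eef_pos: [0.4319, -0.3392, 0.131]
eef_rot: [-0.0, 0.592, 0.806, 0.001]
wrist_force: [-0.5, 0.9, -0.4]
opening: 0.997
grasp_force: 0.0
```

```bash
python3 - <<'E'
from h import *;to(.4272,-.3405,.047)
from bench import ctrl
c=ctrl.camera("wrist");cv2.imwrite("pics/w1.png",c["frame"])
E
```

```text
t 2.1 pos [ 0.4319 -0.3392  0.131 ] F [-0.5  0.9 -0.4] open 0.997 grip 0.0
shift(final axes) mm [ 0.2 -4.9 84. ] turn [ 0.001 -0.001 -0.001]
```

View pics/w1.png

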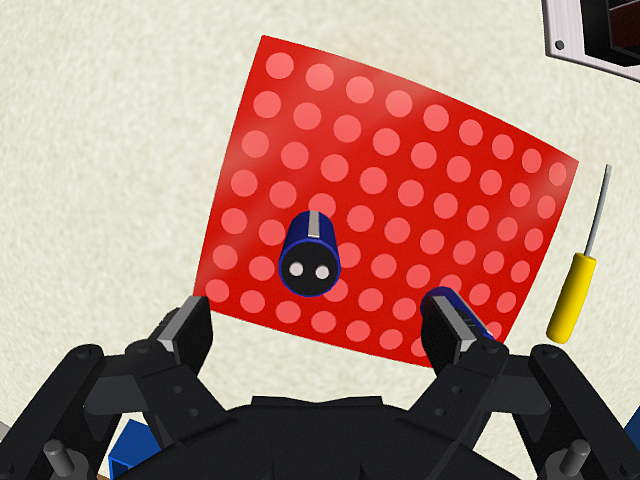

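The wrist view shows the cap top at (310,268), centred between the fingers at about x=316. The other cap is behind the right finger and lower down, clear of it.

Call:
jog_arm(series=[[[0,-5,0,0,0,0,85],[0,0,20,0,0,0,85],[0,0,20,0,0,0,85],[0,0,20,0,0,0,85],[0,0,15,0,0,0,85],[0,0,9,0,0,0,85],[0,0,0,0,0,0,60],[0,0,0,0,0,0,30],[0,0,0,0,0,0,30],[0,0,0,0,0,0,30]]])

```text
time_s: 3.15
eef_pos: [0.4245, -0.3453, 0.0485]
eef_rot: [0.001, 0.594, 0.804, -0.0]
wrist_force: [-0.5, -0.4, 2.4]
opening: 0.399
grasp_force: 58.4
```

Call:
jog_arm(series=[[[0,0,0,0,0,0,20],[0,0,0,0,0,0,20],[0,0,0,0,0,0,20],[0,0,0,0,0,0,20],[0,0,-10,0,0,0,20],[0,0,-20,0,0,0,20],[0,0,-20,0,0,0,20],[0,0,-20,0,0,0,20],[0,0,-15,0,0,0,20],[0,0,0,0,0,0,20]]])

```text
time_s: 4.15
eef_pos: [0.4248, -0.3457, 0.1348]
eef_rot: [0.002, 0.594, 0.804, -0.001]
wrist_force: [0.3, -0.7, -1.6]
opening: 0.393
grasp_force: 59.1
```

```bash
python3 - <<'E'
from h import *;to(.6025,-.0391,.13)
from bench import ctrl
c=ctrl.camera("wrist");cv2.imwrite("pics/w2.png",c["frame"])
c=ctrl.camera("side");P=cloud(c);h=cv2.cvtColor(c["frame"],cv2.COLOR_BGR2HSV)
m=(abs(h[...,0].astype(int)-120)<15)&(h[...,1]>120)&(c["z_map"]>0)&(np.hypot(P[...,0]-.427,P[...,1]+.34)<.06)
p=P[m];print(m.sum(),p.min(0),np.percentile(p[:,2],[1,50,99]))
E
```

```text
t 4.15 pos [ 0.4248 -0.3457  0.1348] F [ 0.3 -0.7 -1.6] open 0.393 grip 59.1
shift(final axes) mm [239.3 261.4   4.8] turn [ 0.002  0.004 -0.006]
10 [ 0.41063319 -0.33308274  0.11235484] [0.11321851 0.16307597 0.17027269]
```

View pics/w2.png

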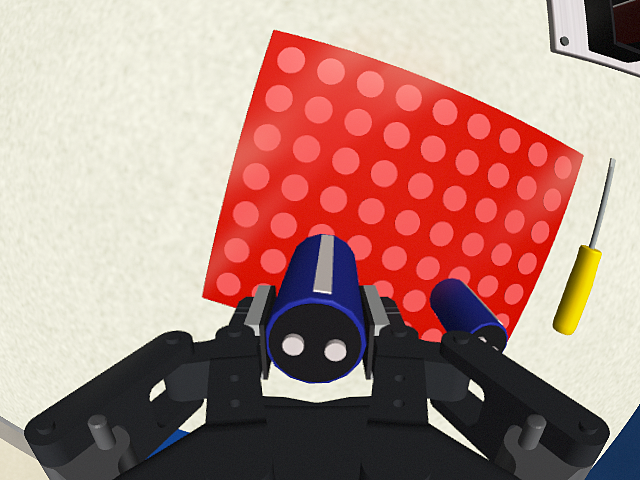

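The capacitor is held upright between the pads at (316,340), and the other one is still standing at (465,310).

Call:
jog_arm(series=[[[5,5,-15,0,0,0,20],[20,20,-20,0,0,0,20],[30,33,0,0,0,0,20],[30,33,0,0,0,0,20],[30,33,0,0,0,0,20],[30,33,0,0,0,0,20],[30,33,0,0,0,0,20],[30,33,0,0,0,0,20],[24,28,0,0,0,0,20],[10,10,0,0,0,0,20]]])

```text
time_s: 5.25
eef_pos: [0.604, -0.0357, 0.1671]
eef_rot: [-0.001, 0.593, 0.805, 0.0]
wrist_force: [-0.3, -1.5, -1.4]
opening: 0.398
grasp_force: 59.2
```

Call:
jog_arm(series=[[[0,0,5,0,0,0,20],[0,0,10,0,0,0,20],[0,0,10,0,0,0,20],[0,0,10,0,0,0,20],[0,0,5,0,0,0,20],[0,0,0,0,0,0,20],[0,0,0,0,0,0,20],[0,0,0,0,0,0,20],[0,0,0,0,0,0,20],[0,0,0,0,0,0,20]]])

```text
time_s: 6.25
eef_pos: [0.6034, -0.0395, 0.1277]
eef_rot: [0.0, 0.594, 0.804, 0.0]
wrist_force: [-0.2, 0.2, 0.3]
opening: 0.396
grasp_force: 59.1
```

```bash
cat >> h.py <<'E'
def capfit(x,y,zlo,zhi,n="side"):
    # fit known-radius circle to the held can's visible blue points (relative to TCP guess)
    from bench import ctrl; from scipy.optimize import least_squares
    c=ctrl.camera(n);P=cloud(c);h=cv2.cvtColor(c["frame"],cv2.COLOR_BGR2HSV)
    m=(abs(h[...,0].astype(int)-120)<15)&(h[...,1]>100)&(c["z_map"]>0)&(np.hypot(P[...,0]-x,P[...,1]-y)<.05)&(P[...,2]>zlo)&(P[...,2]<zhi)
    p=P[m]; r=least_squares(lambda s:np.hypot(p[:,0]-s[0],p[:,1]-s[1])-.0175,[x,y],loss="soft_l1",f_scale=.002)
    print(n,m.sum(),"centre",np.round(r.x,4),"rms",np.sqrt(np.mean(r.fun**2)),"z",np.round(np.percentile(p[:,2],[1,99]),4)); 
    for a in np.arange(zlo,zhi,.015):
        s=p[(p[:,2]>=a)&(p[:,2]<a+.015)]
        if len(s)>8: print(" z",round(a,3),len(s),np.round(least_squares(lambda s_:np.hypot(s[:,0]-s_[0],s[:,1]-s_[1])-.0175,r.x,loss="soft_l1",f_scale=.002).x,4))
    return c
E
python3 - <<'E'
from h import *;to(.6025,-.0391,.13)
c=capfit(.6025,-.0391,.06,.16);cv2.imwrite("pics/s2.png",cv2.resize(c["frame"][100:340,200:440],(600,600)))
E
```

```text
t 6.25 pos [ 0.6034 -0.0395  0.1277] F [-0.2  0.2  0.3] open 0.396 grip 59.1
shift(final axes) mm [ 0.6 -0.7 -2.3] turn [ 0.001  0.    -0.006]
side 5 centre [ 0.5935 -0.0302] rms 0.0013075535681032063 z [0.1214 0.1572]
```

View pics/s2.png

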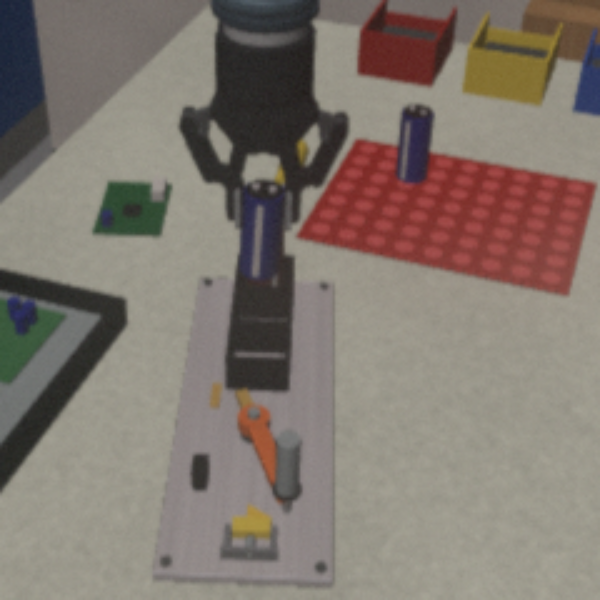

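The can hangs above the rack at crop (262,230), which is full-frame px (305,192). The rack walls, post and pawl are all visible. The hue mask was too strict for this lighting, so I'll loosen it.

```bash
sed -i 's/m=(abs(h\[...,0\].astype(int)-120)<15)&(h\[...,1\]>100)/f=c["frame"].astype(int);m=(f[...,0]>1.4*f[...,2])\&(f[...,0]>1.4*f[...,1])\&(f[...,0]>25)/' h.py
python3 - <<'E'
from h import *
capfit(.6025,-.0391,.06,.175)
c=capfit(.546,-.368,.02,.08)
E
```

```text
side 125 centre [ 0.6015 -0.038 ] rms 0.0013396573333135959 z [0.0903 0.165 ]
 z 0.09 10 [ 0.6015 -0.036 ]
 z 0.105 11 [ 0.5966 -0.0327]
 z 0.12 21 [ 0.6014 -0.0376]
 z 0.135 27 [ 0.6015 -0.0386]
 z 0.15 51 [ 0.6007 -0.0385]
side 59 centre [ 0.5472 -0.3704] rms 0.002149477073040976 z [0.0217 0.079 ]
 z 0.02 9 [ 0.5275 -0.3547]
 z 0.035 10 [ 0.5328 -0.3663]
 z 0.05 21 [ 0.5466 -0.3704]
 z 0.065 19 [ 0.552  -0.3688]
```

Call:
jog_arm(series=[[[-1,1,5,0,0,0,20],[0,0,10,0,0,0,20],[0,0,10,0,0,0,20],[0,0,10,0,0,0,20],[0,0,10,0,0,0,20],[0,0,8,0,0,0,20],[0,0,6,0,0,0,20],[0,0,3,0,0,0,20],[0,0,2,0,0,0,20],[0,0,0,0,0,0,20]]])

```text
time_s: 7.4
eef_pos: [0.6045, -0.0402, 0.0633]
eef_rot: [0.0, 0.594, 0.804, 0.0]
wrist_force: [0.3, 0.5, -1.0]
opening: 0.396
grasp_force: 59.1
```

Call:
jog_arm(series=[[[0,0,1,0,0,0,20],[0,0,1,0,0,0,20],[0,0,1,0,0,0,20],[0,0,1,0,0,0,20],[0,0,0,0,0,0,20],[0,0,0,0,0,0,20],[0,0,0,0,0,0,20],[0,0,0,0,0,0,20],[0,0,0,0,0,0,20],[0,0,0,0,0,0,20]]])

```text
time_s: 8.4
eef_pos: [0.6044, -0.0402, 0.0593]
eef_rot: [0.0, 0.594, 0.804, 0.0]
wrist_force: [-0.2, 0.5, -1.0]
opening: 0.397
grasp_force: 59.1
```

Call:
jog_arm(series=[[[0,0,1,0,0,0,20],[0,0,0,0,0,0,20],[0,0,1,0,0,0,20],[0,0,0,0,0,0,20],[0,0,0,0,0,0,20],[0,0,0,0,0,0,20],[0,0,0,0,0,0,20],[0,0,0,0,0,0,20],[0,0,0,0,0,0,20],[0,0,0,0,0,0,20]]])

```text
time_s: 9.4
eef_pos: [0.6044, -0.0401, 0.0573]
eef_rot: [0.0, 0.594, 0.804, -0.0]
wrist_force: [-0.8, -0.1, -2.2]
opening: 0.398
grasp_force: 59.1
```

Call:
jog_arm(series=[[[0,0,0.5,0,0,0,20],[0,0,0,0,0,0,20],[0,0,0.5,0,0,0,20],[0,0,0,0,0,0,20],[0,0,0,0,0,0,20],[0,0,0,0,0,0,20],[0,0,0,0,0,0,20],[0,0,0,0,0,0,20],[0,0,0,0,0,0,20],[0,0,0,0,0,0,20]]])

```text
time_s: 10.4
eef_pos: [0.6044, -0.0401, 0.0563]
eef_rot: [0.0, 0.594, 0.804, 0.0]
wrist_force: [0.4, 0.5, -0.9]
opening: 0.396
grasp_force: 59.1
```

Call:
jog_arm(series=[[[0,0,0.5,0,0,0,20],[0,0,0,0,0,0,20],[0,0,0.5,0,0,0,20],[0,0,0,0,0,0,20],[0,0,0,0,0,0,20],[0,0,0,0,0,0,20],[0,0,0,0,0,0,20],[0,0,0,0,0,0,20],[0,0,0,0,0,0,20],[0,0,0,0,0,0,20]]])

```text
time_s: 11.4
eef_pos: [0.6044, -0.0401, 0.0553]
eef_rot: [-0.0, 0.594, 0.804, 0.0]
wrist_force: [1.3, -0.2, -1.6]
opening: 0.397
grasp_force: 59.1
```

Call:
jog_arm(series=[[[0,0,0.5,0,0,0,20],[0,0,0,0,0,0,20],[0,0,0.5,0,0,0,20],[0,0,0,0,0,0,20],[0,0,0,0,0,0,20],[0,0,0,0,0,0,20],[0,0,0,0,0,0,20],[0,0,0,0,0,0,20],[0,0,0,0,0,0,20],[0,0,0,0,0,0,20]]])

```text
time_s: 12.4
eef_pos: [0.6045, -0.0402, 0.0545]
eef_rot: [0.0, 0.594, 0.804, 0.0]
wrist_force: [-1.3, 0.3, 3.2]
opening: 0.399
grasp_force: 58.8
```

```bash
python3 - <<'E'
from h import *
c=capfit(.6025,-.0391,.04,.11)
P=cloud(c);m=(c["z_map"]>0)&(np.hypot(P[...,0]-.6025,P[...,1]+.039)<.012)&(P[...,2]<.11);print(np.percentile(P[m][:,2],[50,90,95,99]))
cv2.imwrite("pics/s3.png",cv2.resize(c["frame"][140:260,240:360],(600,600)))
from bench import ctrl;print(ctrl.get_obs()["wrist_force"],ctrl.get_obs()["eef_pos"])
E
```

```text
side 58 centre [ 0.6029 -0.0394] rms 0.0011439012941973899 z [0.0418 0.0908]
 z 0.04 12 [ 0.605 -0.04 ]
 z 0.055 18 [ 0.6036 -0.0392]
 z 0.07 13 [ 0.6054 -0.0404]
 z 0.085 15 [ 0.6005 -0.0395]
[0.09222337 0.09413442 0.09458662 0.09504028]
[-1.30088097 -0.03024437  4.06697079] [ 0.60448534 -0.04019297  0.05446787]
```

View pics/s3.png

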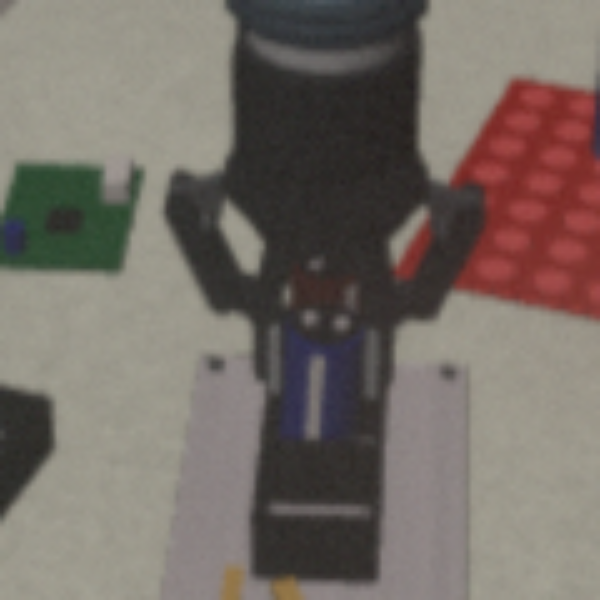

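The can sits in the middle cell at crop (320,380), with its top level with the brown one. The upward force (about +4 N) confirms it's on the floor, so I'll release it.

Call:
jog_arm(series=[[[0,0,0,0,0,0,45],[0,0,0,0,0,0,60],[0,0,0,0,0,0,85],[0,0,0,0,0,0,85],[0,0,-10,0,0,0,85],[0,0,-15,0,0,0,85],[0,0,-20,0,0,0,85],[0,0,-20,0,0,0,85],[0,0,-20,0,0,0,85],[0,0,0,0,0,0,85]]])

```text
time_s: 13.45
eef_pos: [0.6071, -0.0408, 0.1443]
eef_rot: [0.004, 0.594, 0.804, 0.001]
wrist_force: [0.3, -0.2, 0.5]
opening: 0.997
grasp_force: 0.0
```

```bash
python3 - <<'E'
from h import *;to(.547,-.369,.13)
capfit(.6025,-.0391,.04,.11)
E
```

```text
t 13.45 pos [ 0.6071 -0.0408  0.1443] F [ 0.3 -0.2  0.5] open 0.997 grip 0.0
shift(final axes) mm [-295.2 -155.7   14.3] turn [ 0.007  0.004 -0.006]
side 11 centre [ 0.6049 -0.038 ] rms 0.0013066241845392783 z [0.0509 0.0904]
```

Call:
jog_arm(series=[[[-20,-10,0,0,0,0,85],[-38,-20,0,0,0,0,85],[-38,-20,0,0,0,0,85],[-38,-20,0,0,0,0,85],[-38,-20,0,0,0,0,85],[-38,-20,0,0,0,0,85],[-38,-20,0,0,0,0,85],[-32,-17,0,0,0,0,85],[-14,-9,0,0,0,0,85],[0,0,0,0,0,0,85]]])

```text
time_s: 14.5
eef_pos: [0.5403, -0.3688, 0.1384]
eef_rot: [-0.001, 0.596, 0.803, -0.0]
wrist_force: [-0.7, 0.7, 0.7]
opening: 0.995
grasp_force: 0.0
```

Call:
jog_arm(series=[[[0,0,5,0,0,0,85],[0,0,5,0,0,0,85],[0,0,5,0,0,0,85],[0,0,5,0,0,0,85],[0,0,5,0,0,0,85],[0,0,0,0,0,0,85],[0,0,0,0,0,0,85],[0,0,0,0,0,0,85],[0,0,0,0,0,0,85],[0,0,0,0,0,0,85]]])

```text
time_s: 15.5
eef_pos: [0.5416, -0.3672, 0.1145]
eef_rot: [0.0, 0.594, 0.804, -0.0]
wrist_force: [-0.0, 0.2, -0.0]
opening: 0.996
grasp_force: 0.0
```

```bash
python3 - <<'E'
from h import *;to(.5468,-.3685,.047)
E
```

```text
t 15.5 pos [ 0.5416 -0.3672  0.1145] F [-0.   0.2 -0. ] open 0.996 grip 0.0
shift(final axes) mm [-2.8  4.5 67.5] turn [ 0.     0.    -0.006]
```

Call:
jog_arm(series=[[[-3,4.5,0,0,0,0,85],[0,0,15,0,0,0,85],[0,0,20,0,0,0,85],[0,0,20,0,0,0,85],[0,0,12,0,0,0,85],[0,0,0,0,0,0,85],[0,0,0,0,0,0,85],[0,0,0,0,0,0,60],[0,0,0,0,0,0,30],[0,0,0,0,0,0,20]]])

```text
time_s: 16.5
eef_pos: [0.5472, -0.369, 0.0483]
eef_rot: [0.001, 0.594, 0.804, -0.0]
wrist_force: [-0.2, 0.3, 0.8]
opening: 0.508
grasp_force: 0.0
```

Call:
jog_arm(series=[[[0,0,0,0,0,0,20],[0,0,0,0,0,0,20],[0,0,0,0,0,0,20],[0,0,0,0,0,0,20],[0,0,-10,0,0,0,20],[0,0,-20,0,0,0,20],[0,0,-25,0,0,0,20],[0,0,-30,0,0,0,20],[0,0,-35,0,0,0,20],[0,0,0,0,0,0,20]]])

```text
time_s: 17.5
eef_pos: [0.5492, -0.3707, 0.1738]
eef_rot: [0.005, 0.594, 0.804, -0.001]
wrist_force: [0.8, -0.7, 0.6]
opening: 0.393
grasp_force: 59.7
```

```bash
python3 - <<'E'
from h import *;to(.5875,.0086,.167)
c=capfit(.5468,-.3685,.1,.23)
E
```

```text
t 17.5 pos [ 0.5492 -0.3707  0.1738] F [ 0.8 -0.7  0.6] open 0.393 grip 59.7
shift(final axes) mm [350.4 150.2   6.8] turn [ 0.005  0.009 -0.006]
side 167 centre [ 0.5489 -0.3721] rms 0.0017809623028879173 z [0.1351 0.2108]
 z 0.13 16 [ 0.545  -0.3729]
 z 0.145 27 [ 0.548  -0.3721]
 z 0.16 28 [ 0.5518 -0.3709]
 z 0.175 34 [ 0.5503 -0.3718]
 z 0.19 40 [ 0.5489 -0.3718]
 z 0.205 22 [ 0.5477 -0.3719]
```

Call:
jog_arm(series=[[[20,8,0,0,0,0,20],[40,18,0,0,0,0,20],[40,18,0,0,0,0,20],[40,18,0,0,0,0,20],[40,18,0,0,0,0,20],[40,18,0,0,0,0,20],[40,18,0,0,0,0,20],[40,18,0,0,0,0,20],[33,12,0,0,0,0,20],[15,6,0,0,0,0,20]]])

```text
time_s: 18.55
eef_pos: [0.5879, 0.013, 0.1654]
eef_rot: [-0.002, 0.593, 0.805, -0.0]
wrist_force: [-0.3, -0.7, -2.0]
opening: 0.396
grasp_force: 59.7
```

Call:
jog_arm(series=[[[0,0,5,0,0,0,20],[0,0,10,0,0,0,20],[0,0,10,0,0,0,20],[0,0,10,0,0,0,20],[0,0,5,0,0,0,20],[0,0,0,0,0,0,20],[0,0,0,0,0,0,20],[0,0,0,0,0,0,20],[0,0,0,0,0,0,20],[0,0,0,0,0,0,20]]])

```text
time_s: 19.55
eef_pos: [0.5902, 0.0088, 0.1277]
eef_rot: [0.0, 0.594, 0.804, 0.0]
wrist_force: [0.0, -0.2, -1.4]
opening: 0.396
grasp_force: 59.7
```

```bash
python3 - <<'E'
from h import *;to(.5875,.0086,.0545)
c=capfit(.5875,.0086,.07,.18)
E
```

```text
t 19.55 pos [0.5902 0.0088 0.1277] F [ 0.  -0.2 -1.4] open 0.396 grip 59.7
shift(final axes) mm [ 0.6 -2.6 73.2] turn [ 0.001  0.    -0.006]
side 125 centre [0.589  0.0074] rms 0.0011675914519233296 z [0.0876 0.1645]
 z 0.085 10 [0.5881 0.008 ]
 z 0.1 13 [0.5881 0.0076]
 z 0.115 21 [0.5896 0.0073]
 z 0.13 22 [0.5906 0.0075]
 z 0.145 34 [0.5892 0.0073]
 z 0.16 25 [0.5887 0.0073]
```

Call:
jog_arm(series=[[[1.5,-1,5,0,0,0,20],[0,0,10,0,0,0,20],[0,0,10,0,0,0,20],[0,0,10,0,0,0,20],[0,0,10,0,0,0,20],[0,0,10,0,0,0,20],[0,0,8,0,0,0,20],[0,0,4,0,0,0,20],[0,0,2,0,0,0,20],[0,0,1,0,0,0,20]]])

```text
time_s: 20.6
eef_pos: [0.5887, 0.0099, 0.0573]
eef_rot: [0.0, 0.594, 0.804, 0.0]
wrist_force: [-0.3, -0.1, -0.9]
opening: 0.395
grasp_force: 59.7
```

Call:
jog_arm(series=[[[0,0,0,0,0,0,20],[0,0,0,0,0,0,20],[0,0,0.5,0,0,0,20],[0,0,0,0,0,0,20],[0,0,0.5,0,0,0,20],[0,0,0,0,0,0,20],[0,0,0,0,0,0,20],[0,0,0,0,0,0,20],[0,0,0,0,0,0,20],[0,0,0,0,0,0,20]]])

```text
time_s: 21.6
eef_pos: [0.5885, 0.0099, 0.0563]
eef_rot: [-0.0, 0.594, 0.804, -0.0]
wrist_force: [0.6, 0.3, -0.5]
opening: 0.393
grasp_force: 59.7
```

Call:
jog_arm(series=[[[0,0,0.5,0,0,0,20],[0,0,0,0,0,0,20],[0,0,0.5,0,0,0,20],[0,0,0,0,0,0,20],[0,0,0,0,0,0,20],[0,0,0,0,0,0,20],[0,0,0,0,0,0,20],[0,0,0,0,0,0,20],[0,0,0,0,0,0,20],[0,0,0,0,0,0,20]]])

```text
time_s: 22.6
eef_pos: [0.5885, 0.0099, 0.0553]
eef_rot: [0.0, 0.594, 0.804, 0.0]
wrist_force: [0.6, 0.0, -0.6]
opening: 0.392
grasp_force: 59.7
```

Call:
jog_arm(series=[[[0,0,0.5,0,0,0,20],[0,0,0,0,0,0,20],[0,0,0.3,0,0,0,20],[0,0,0,0,0,0,20],[0,0,0,0,0,0,20],[0,0,0,0,0,0,20],[0,0,0,0,0,0,20],[0,0,0,0,0,0,20],[0,0,0,0,0,0,20],[0,0,0,0,0,0,20]]])

```text
time_s: 23.6
eef_pos: [0.5885, 0.0099, 0.0545]
eef_rot: [0.0, 0.594, 0.804, -0.0]
wrist_force: [-0.5, 0.3, -1.0]
opening: 0.396
grasp_force: 59.7
```

Call:
jog_arm(series=[[[0,0,0.5,0,0,0,20],[0,0,0,0,0,0,20],[0,0,0.5,0,0,0,20],[0,0,0,0,0,0,20],[0,0,0,0,0,0,20],[0,0,0,0,0,0,20],[0,0,0,0,0,0,20],[0,0,0,0,0,0,20],[0,0,0,0,0,0,20],[0,0,0,0,0,0,20]]])

```text
time_s: 24.6
eef_pos: [0.5887, 0.0099, 0.0542]
eef_rot: [0.0, 0.594, 0.804, 0.0]
wrist_force: [-2.0, -0.1, 5.4]
opening: 0.39
grasp_force: 60.3
```

Call:
jog_arm(series=[[[0,0,0,0,0,0,45],[0,0,0,0,0,0,60],[0,0,0,0,0,0,85],[0,0,0,0,0,0,85],[0,0,-10,0,0,0,85],[0,0,-15,0,0,0,85],[0,0,-20,0,0,0,85],[0,0,-20,0,0,0,85],[0,0,-20,0,0,0,85],[0,0,0,0,0,0,85]]])

```text
time_s: 25.6
eef_pos: [0.5912, 0.0095, 0.1433]
eef_rot: [0.004, 0.594, 0.804, 0.002]
wrist_force: [0.3, 0.0, -0.4]
opening: 0.992
grasp_force: 0.0
```

```bash
python3 - <<'E'
from h import *
for n in("top","side"):
    c=dict(np.load(f"{n}0.npz"));P=cloud(c);d=P[...,:2]-[.577,.042]
    x=d@[.954,.2995];y=d@[-.2995,.954];Z=P[...,2]
    m=(c["z_map"]>0)&(x>0.005)&(x<.075)&(y>.02)&(y<.2)&(Z>.018)
    k,l,s,_=cv2.connectedComponentsWithStats(m.astype('uint8'))
    for i in range(1,k):
        q=l==i
        if s[i,4]>6: print(n,s[i,4],"x",np.round(np.percentile(x[q],[2,98]),3),"y",np.round(np.percentile(y[q],[2,98]),3),"zmax",np.percentile(Z[q],[50,98]).round(3))
to(.5112,.1522,.13)
capfit(.5875,.0086,.04,.11)
from bench import ctrl
c=ctrl.camera("side");cv2.imwrite("pics/s4.png",cv2.resize(c["frame"][140:340,220:420],(600,600)))
E
```

```text
top 53 x [0.032 0.044] y [0.091 0.109] zmax [0.03  0.036]
top 44 x [0.005 0.013] y [0.021 0.053] zmax [0.029 0.034]
top 8 x [0.011 0.015] y [0.154 0.163] zmax [0.019 0.021]
top 8 x [0.005 0.014] y [0.147 0.152] zmax [0.02  0.021]
top 9 x [0.007 0.014] y [0.167 0.174] zmax [0.021 0.025]
side 55 x [0.005 0.014] y [0.02  0.056] zmax [0.029 0.033]
side 84 x [0.032 0.043] y [0.092 0.11 ] zmax [0.031 0.034]
side 59 x [0.005 0.016] y [0.142 0.175] zmax [0.02  0.022]
t 25.6 pos [0.5912 0.0095 0.1433] F [ 0.3  0.  -0.4] open 0.992 grip 0.0
shift(final axes) mm [160.1 -33.6  13.3] turn [ 0.007  0.004 -0.006]
side 79 centre [0.589  0.0082] rms 0.00603763300844226 z [0.0421 0.0901]
 z 0.04 24 [0.5862 0.0083]
 z 0.055 18 [0.588  0.0079]
 z 0.07 21 [0.5915 0.0094]
 z 0.085 16 [0.5953 0.0017]
```

View pics/s4.png

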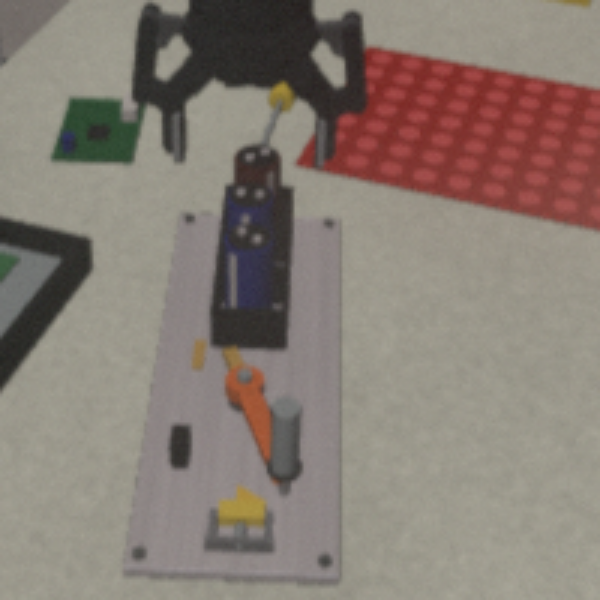

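Both blue caps are upright in the rack at crop (245,265) and (253,205), in line with the brown one at (255,165). The post is at (286,435), and the stop (33 mm high) is low enough to pass beneath a finger tip at 48 mm.

Call:
jog_arm(series=[[[10,-2,0,0,0,0,85],[30,-5,0,0,0,0,85],[40,-8,0,0,0,0,85],[40,-8,0,0,0,0,85],[29,-6,0,0,0,0,85],[10,-2,0,0,0,0,85],[0,0,0,0,0,0,85],[0,0,0,0,0,0,85],[0,0,0,0,0,0,85],[0,0,0,0,0,0,85]]])

```text
time_s: 26.7
eef_pos: [0.5128, 0.1518, 0.1384]
eef_rot: [0.0, 0.595, 0.804, -0.0]
wrist_force: [-0.1, -1.0, 0.2]
opening: 0.997
grasp_force: 0.0
```

```bash
python3 - <<'E'
from h import *;to(.5115,.1522,.049)
E
```

```text
t 26.7 pos [0.5128 0.1518 0.1384] F [-0.1 -1.   0.2] open 0.997 grip 0.0
shift(final axes) mm [ 0.8 -1.1 89.4] turn [ 0.     0.    -0.008]
```

Call:
jog_arm(series=[[[1,-1,10,0,0,0,85],[0,0,20,0,0,0,85],[0,0,20,0,0,0,85],[0,0,20,0,0,0,85],[0,0,14,0,0,0,85],[0,0,5,0,0,0,85],[0,0,0,0,0,0,85],[0,0,0,0,0,0,60],[0,0,0,0,0,0,30],[0,0,0,0,0,0,10]]])

```text
time_s: 27.7
eef_pos: [0.5116, 0.1535, 0.0504]
eef_rot: [0.001, 0.594, 0.804, 0.001]
wrist_force: [-1.4, -0.1, -0.3]
opening: 0.512
grasp_force: 0.0
```

Call:
jog_arm(series=[[[0,0,0,0,0,0,5],[0,0,0,0,0,0,5],[0,0,0,0,0,0,5],[0,0,0,0,0,0,5],[0,0,0,0,0,0,5],[0,0,0,0,0,0,5],[0,0,0,0,0,0,5],[0,0,0,0,0,0,5],[0,0,0,0,0,0,5],[0,0,0,0,0,0,5]]])

```text
time_s: 28.7
eef_pos: [0.5121, 0.1538, 0.0502]
eef_rot: [0.001, 0.594, 0.804, 0.001]
wrist_force: [4.3, 3.6, 1.6]
opening: 0.189
grasp_force: 58.9
```

```bash
python3 - <<'E'
from h import *;to(.5115,.1522,.049)
from bench import ctrl
p=ctrl.get_obs()["eef_pos"][:2]-np.array([.577,.042]);print("dock",p@[.954,.2995],p@[-.2995,.954])
for q in np.arange(0,.71,.07): print(round(q,2),np.round([85*np.sin(q-.35),45+85*np.cos(q-.35)],1))
E
```

```text
t 28.7 pos [0.5121 0.1538 0.0502] F [4.3 3.6 1.6] open 0.189 grip 58.9
shift(final axes) mm [-1.3 -1.1  1.2] turn [ 0.003  0.    -0.006]
dock -0.028413328424796283 0.12605474994484522
0.0 [-29.1 124.8]
0.07 [-23.5 126.7]
0.14 [-17.7 128.1]
0.21 [-11.9 129.2]
0.28 [ -5.9 129.8]
0.35 [  0. 130.]
0.42 [  5.9 129.8]
0.49 [ 11.9 129.2]
0.56 [ 17.7 128.1]
0.63 [ 23.5 126.7]
0.7 [ 29.1 124.8]
```

Call:
jog_arm(series=[[[1,2.8,0,0,0,0.035,5],[1,2.8,0,0,0,0.035,5],[1,2.8,0,0,0,0.035,5],[1,2.8,0,0,0,0.035,5],[1,2.8,0,0,0,0.035,5],[1,2.8,0,0,0,0.035,5],[1,2.8,0,0,0,0.035,5],[1,2.8,0,0,0,0.035,5],[1,2.8,0,0,0,0.035,5],[1,2.8,0,0,0,0.035,5]]])

```text
time_s: 29.7
eef_pos: [0.5359, 0.1667, 0.05]
eef_rot: [-0.0, 0.725, 0.689, -0.002]
wrist_force: [-5.7, -1.4, 11.6]
opening: 0.197
grasp_force: 60.0
```

```bash
cat >> h.py <<'E'
def post():
    from bench import ctrl
    o=ctrl.get_obs();p=o["eef_pos"][:2]-np.array([.577,.042]);x,y=p@[.954,.2995],p@[-.2995,.954]-.045
    print("dock",x,y+.045,"r",np.hypot(x,y),"q",np.arctan2(x,y)+.35,"F dock",np.array(o["wrist_force"])[:2]@[.954,.2995],np.array(o["wrist_force"])[:2]@[-.2995,.954],"open",o["opening"],"grip",o["grasp_force"])
E
python3 -c "
from h import *;to(0.5,0,0);post()"
```

```text
t 29.7 pos [0.5359 0.1667 0.05  ] F [-5.7 -1.4 11.6] open 0.197 grip 60.0
shift(final axes) mm [-148.3  -84.2   50. ] turn [-0.003  0.001 -0.356]
dock -0.0018902797859951456 0.13124921461630684 r 0.0862699262756095 q 0.32808702111214405 F dock -5.849362669459662 0.3627450902604368 open 0.19714104378244365 grip 60.016810297966
```

Call:
jog_arm(series=[[[0.9,2.8,0,0,0,0.035,5],[0.9,2.8,0,0,0,0.035,5],[0.9,2.8,0,0,0,0.035,5],[0.9,2.8,0,0,0,0.035,5],[0.9,2.8,0,0,0,0.035,5],[0.9,2.8,0,0,0,0.035,5],[0.9,2.8,0,0,0,0.035,5],[0.9,2.8,0,0,0,0.035,5],[0,0,0,0,0,0,5],[0,0,0,0,0,0,5]]])

```text
time_s: 30.7
eef_pos: [0.5595, 0.1713, 0.0501]
eef_rot: [-0.001, 0.814, 0.581, -0.0]
wrist_force: [-4.8, 4.3, 8.5]
opening: 0.19
grasp_force: 59.7
```

```bash
python3 - <<'E'
from h import *;to(.5,0,0);post()
from bench import ctrl
for n in("side","top"):
    c=ctrl.camera(n);P=cloud(c);f=c["frame"];h=cv2.cvtColor(f,cv2.COLOR_BGR2HSV)
    d=P[...,:2]-[.577,.042];x=d@[.954,.2995];y=d@[-.2995,.954]-.045;r=np.hypot(x,y)
    m=(h[...,0]<15)&(h[...,1]>150)&(f[...,2]>80)&(c["z_map"]>0)&(r<.09)&(r>.02)&(P[...,2]>.02)&(P[...,2]<.036)&(y>0)
    if m.sum()>5: print(n,m.sum(),"arm angle q",np.median(np.arctan2(x[m],y[m]))+.35,r[m].max())
    if n=="side":cv2.imwrite("pics/s5.png",cv2.resize(f[140:340,220:420],(600,600)))
E
```

```text
t 30.7 pos [0.5595 0.1713 0.0501] F [-4.8  4.3  8.5] open 0.19 grip 59.7
shift(final axes) mm [-145.6 -108.1   50.1] turn [-0.002 -0.001 -0.634]
dock 0.022068953274460037 0.12860015152426166 r 0.08646400426483734 q 0.6080944912177756 F dock -3.3358887899137617 5.5202027476405595 open 0.1902888302006597 grip 59.67296004295349
top 59 arm angle q 0.58640688766714 0.04077461280327259
```

View pics/s5.png

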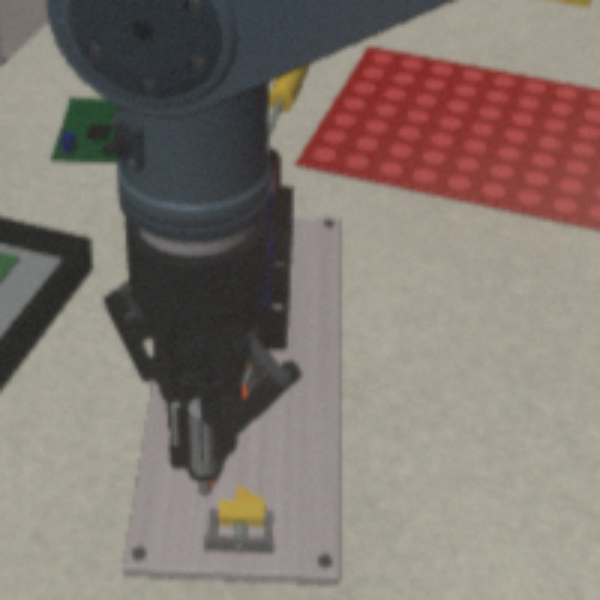

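The post is held between the pads at crop (205,440), near the stop side and beyond the pawl, which is back out. At q≈0.60 it needs about 5 mm more.

Call:
jog_arm(series=[[[0.7,1.8,0,0,0,0.02,5],[0.7,1.8,0,0,0,0.02,5],[0.7,1.8,0,0,0,0.02,5],[0,0,0,0,0,0,5],[0,0,0,0,0,0,5],[0,0,0,0,0,0,5],[0,0,0,0,0,0,5],[0,0,0,0,0,0,5],[0,0,0,0,0,0,5],[0,0,0,0,0,0,5]]])

```text
time_s: 31.8
eef_pos: [0.565, 0.1715, 0.0501]
eef_rot: [-0.001, 0.831, 0.557, -0.001]
wrist_force: [-4.1, 4.8, 9.2]
opening: 0.193
grasp_force: 59.7
```

```bash
cat > a.py <<'E'
from h import *;post()
from bench import ctrl
c=ctrl.camera("top");P=cloud(c);f=c["frame"];h=cv2.cvtColor(f,cv2.COLOR_BGR2HSV)
for c,f in ((np.load("top0.npz"),None),(c,f)):
    P=cloud(c);f=c["frame"];h=cv2.cvtColor(f,cv2.COLOR_BGR2HSV)
    d=P[...,:2]-[.577,.042];x=d@[.954,.2995];y=d@[-.2995,.954]-.045;r=np.hypot(x,y)
    m=(h[...,0]<15)&(h[...,1]>150)&(f[...,2]>80)&(c["z_map"]>0)&(r<.042)&(r>.02)&(P[...,2]>.02)&(P[...,2]<.036)&(y>0)
    if m.sum()>5: print(m.sum(),"arm angle q",np.median(np.arctan2(x[m],y[m]))+.35)
E
python3 a.py
```

```text
dock 0.02728606018702889 0.12712644346885166 r 0.08654063668226997 q 0.6707702959092321 F dock -2.529113291947847 5.776908775908953 open 0.19336749229795827 grip 59.71261382102966
59 arm angle q -0.008986332979326328
65 arm angle q 0.6553836009595402
```

```bash
python3 -c "
from bench import ctrl
print(ctrl.hand_in())"
```

```text
the job is handed in; nothing more can be done
None
```

I handed the job in at about 32 s: both blue capacitors stand upright in the middle and left-hand cells, and the gripper is still holding the tensioner past its click at about 0.66–0.67 rad, just short of the 0.70 stop.

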